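Tap a jammed slide out of its fixture

ROBOT

A 6-joint arm with a two-finger parallel gripper is mounted at the origin on a cart in front of the work surface, level with it; the furniture and walls round the work are solid. World frame = base frame: x ahead of the robot, y to its left, z up, the work surface at z = 0. Lengths are in m, angles in rad, forces in N, time in s.
With the tool pointing down it reaches from about 0.425 to 0.95 m from the base axis. Payload 3.5 kg.
Tool frame: the origin (TCP) lies on the centre line of the jaws, within the pads' length; the fingertips stand 25 mm ahead of it and the grasp point (between the pads) lies 6 mm ahead of it (ctrl.finger_overhang is the distance from the TCP to the fingertips, in m); z points along the fingers, y is the line along which they close (so a half turn about z gives the same grasp; the last joint's range is limited). The gripper opens to 85 mm and grips with 20 to 120 N. Pads are 22 mm wide; open, the fingers measure 114 mm over their backs; the gripper's body (76 mm by 85 mm) begins 54 mm behind the grasp point. The pads swing forward as they close: fully open they stand 13 mm farther back than shut.
Start: joints at [1.112, 0.286, 1.577, -0, 1.279, -0.15], TCP at [0.205, 0.643, 0.256] pointing down, gripper open.
Joint ranges: [-2.77, 2.77], [-0.9, 2.22], [0.21, 2.48], [-1.53, 4.67], [0.24, 2.81], [-2.84, 2.84]. Speed limits (rad/s): [2.79, 2.79, 3.14, 3.14, 3.14, 3.14].

INTERFACE

Orientations are given as a unit quaternion [x, y, z, w].
In Python, from plant import get_state, imaging, job, ctrl gives the robot as it stands.
- The arm moves only by the tool jog_arm, never from a script. Its argument "increments" is a list of rows, each an object of numbers: "dx", "dy", "dz": the shift along the world's x, y, z each as a share of 12 cm, from -1 to 1; "ax", "ay", "az": the turn, a rotation vector about the world's x, y, z each as a share of pi/2 rad, from -1 to 1; "gripper": the gripper command: -1 is shut, 1 is fully open, values between are in proportion. A call has 1 to 10 rows; each row is the pose to reach, as a shift and turn from the pose commanded when the call began; what a row does not reach only later rows make up. A row lasts 1/10 s, in which the tool goes at most 50 mm and 8.59 degrees, less where a joint would pass 70% of its speed; a pose out of reach is approached as far as the arm can. A call with a number of a shift or a turn outside -1 to 1 is refused whole. A call with a gripper value outside its range is refused whole. The fingers move at their own pace and stop on an object; "force" is the grip in N (left out, the last holds). Time passes only in rows, so rows that repeat a pose let the fingers close. It gives the time, the measured TCP pose, the force, the opening and the grip force at its end, in the units of the state.
- get_state(): the state, without advancing time (a new reading comes with each control period).
- imaging.read_camera(name): name is "scene" or "top" or "wrist"; returns a dict with "frame" (480x640x3 uint8, blue, green, red), "depth" (480x640 float32, m along the optical axis (not along the pixel's ray), 0 where there is no reading), "camera_matrix" (3x3 intrinsics, pixels), "extrinsics" (4x4, takes a point from camera to world coordinates); the wrist camera has in their place "mount" (4x4, takes a point from camera to tool coordinates, whose origin is the TCP and whose axes are the flange's). Camera axes: x right, y up, looking along -z (the intrinsics and any distortion apply to the point x, -y, -z); pixel columns grow to the right and rows downward; lengths in m; the calibration is good to about 2 mm. The wrist camera is an equidistant fisheye: a pixel r from the principal point sees the ray r / f radians off the axis. A picture is of the moment at which its call begins: read the wrist's pose just before it.
- job.sign_off(): hands the job in; it is judged then, once.
The state is a dict: "time": time; "qpos": joint angles; "dq": joint speeds; "joint_efforts": joint torques, N m; "eef_pos": TCP position; "tcp_rot": TCP orientation; "contact_force": force on the tool from outside, world axes, zero at the start; "wrist_torque": the same for the moment, N m; "opening": opening from 0.0 (shut) to 1.0 (fully open); "finger_force": force on a finger pad.
Only numpy, scipy, OpenCV 4.12 (cv2) and the standard library are available. Lean on these libraries where they do the work, as an engineer would, in place of code of your own. Each camera call takes 0.05 s, during which the arm holds its last target. There are 200 camera calls.

TASK

The metal T-shaped slide has jammed in the slot of the fixture. Take the wooden mallet and walk the slide out with light taps on the back of its crossbar, now on one side of the slot block and now on the other (it skews and binds when driven from one side alone), until its tongue is completely out of the slot; leave the slide lying flat on the fixture's plate. Move the slide with the mallet only, never with the gripper, then stand the mallet back on the bench, head down, off the plate, and leave the other things where they are.

Things in the scene. Friction and masses are not known exactly. Their poses are not given: they have to be found in the camera images.
- fixture: Fixed fixture: grey plate 10 mm thick (its x -70 to +125, y -100 to +100 mm) carrying a dark steel slot block (x -60 to 0, y -35 to +35 mm, top 51 mm above the bench, screw heads to 55). Origin at bench level below the middle of the slot's mouth; x points out of the slot, the way the slide comes out; z up. Slot 36.4 mm wide, 52 mm deep, closed behind and above.
- tongue_end (a point): On the loose metal T-shaped slide (0.45 to 0.7 kg, 28 mm high, on the plate): middle of the rear end of its tongue, 14 mm above its underside. x runs along the tongue (34 mm wide, 56 long) to the crossbar (22 mm thick, 190 long), z up. Starts 35 to 41 mm deep in the slot. A tap (8 to 25 N) on one side skews it some degrees till it binds; one on the other side skews it back, some mm farther out.
- boss_left (a point): Rear crown of the left (+y) strike boss, an upright half-round 18 mm wide standing 6.5 mm off the crossbar's rear face: 75 mm left of the tongue's middle line, 49.5 mm ahead of tongue_end, 24 mm above the bench. It looks back past the block; here the mallet's flat face taps, in the fixture's +x direction. Same axes as tongue_end.
- boss_right (a point): The same boss on the right (-y) part of the crossbar, 75 mm right of the middle line.
- mallet_grip (a point): Wooden mallet (0.28 kg) standing on its head on the bench, handle upright: point on the handle's axis 100 mm above the mallet's flat underside. Head 84 mm long along x (striking faces at x = +-42 mm), 40 mm wide, 44 mm high; handle 26 mm along x by 22 mm along y, reaching from the head to 132 mm above the underside. x along the head, z up the handle.
- tin: Bystander: the shallow round grey tin of screws beyond the fixture, in front of the drawer cabinet, 103 mm across, 26 mm high; origin under its centre.
- dye: Bystander: small blue plastic bottle with a black cap, at the front right of the bench, 40 mm across, 95 mm high; origin under its centre.
Mind the look-alikes: they are no part of the job. Leave any blue look-alike of the part that bears mallet_grip alone.

How it is judged:
On the way:
1. the slide's tongue is out of the slot (x of tongue_end in the frame of fixture above 0.001 m), for 0.1 s.
At the end, for the whole second after the job is handed in: The end of the slide's tongue is past the slot's mouth, by at most 70 mm, with the slide lying flat on the plate (height within 3 mm, tilt under 0.06 rad); the mallet stands upright (tilt under 0.1 rad) on the bench itself, off the plate and not touching the slide (x of tongue_end in the frame of fixture between 0 and 0.07 m and height (world z) of tongue_end between 0.021 and 0.027 m and angle between tongue_end's own z axis and vertical below 0.06 rad and angle between mallet_grip's own z axis and vertical below 0.1 rad and height (world z) of mallet_grip between 0.094 and 0.105 m and contact force between mallet and slide below 0.3 N).
It fails at once if the gripper or the arm touches the slide (contact force between any of the fingers, the arm and slide above 0.5 N).
It fails at once if the slide is hit or pressed harder than 60 N by the mallet (contact force between mallet and slide above 60 N).
It fails at once if the tin or the bottle is moved by more than 30 mm (distance of any of tin, dye from where it was at the start of the episode above 0.03 m).
It also fails if it takes over 72 s, if anything falls off the work surface, if the arm or the gripper's body presses on something with over 40 N, if the wrist force passes 120 N, or if a joint passes its speed limit or range.

## Working session

There is one attempt and no reset: what is moved stays moved. The work goes in short steps, Python scripts to look and compute and a tool call to move; the robot and the scene stay as the last step left them, time stands still between calls to the robot, and variables do not carry over. Pictures are saved under pics/ and viewed, at most 10 in all, crops included, and the job is handed in when it is done.

Besides the shell and the picture viewer there is one more tool, called after "Call:" as name([rows], argument=value, ...), one row to a line, values as JSON. jog_arm: Moves the arm, as the interface text tells. Shift numbers are shares of 12 cm and turn numbers shares of pi/2 rad, none past 1 either way. Its arguments: {"type":"object","properties":{"increments":{"type":"array"},"force":{"type":"number"}},"required":["increments"]}

```bash
mkdir -p pics; ls; python3 - <<'E'
from plant import get_state, imaging
import cv2, numpy as np
for n in ["scene","top"]:
    d=imaging.read_camera(n); cv2.imwrite(f"pics/{n}0.png",d["frame"]); np.savez(f"{n}0.npz",**{k:v for k,v in d.items()})
    print(n,d["camera_matrix"],d["extrinsics"],{k:(v if np.size(v)<20 else 0) for k,v in d.items() if k not in("camera_matrix","extrinsics")})
print(get_state())
E
```

```text
pics
scene [[575.73062802   0.         314.99832983]
 [  0.         575.73062802 236.73035228]
 [  0.           0.           1.        ]] [[ 0.74093077  0.25770411 -0.62016949 -0.46075294]
 [-0.67125337  0.31303601 -0.67188345 -1.06882835]
 [ 0.02098826  0.91410998  0.40492276  0.76347667]
 [ 0.          0.          0.          1.        ]] {'frame': 0, 'depth': 0}
top [[509.46543053   0.         318.51705065]
 [  0.         509.46543053 237.32223427]
 [  0.           0.           1.        ]] [[ 0.0097975   0.99599159 -0.08890878  0.41282269]
 [-0.99985001  0.01102758  0.0133546   0.03130605]
 [ 0.01428152  0.0887646   0.99595024  1.55338689]
 [ 0.          0.          0.          1.        ]] {'frame': 0, 'depth': 0}
{'time': 0.1, 'qpos': array([ 1.11198117e+00,  2.87132352e-01,  1.57803375e+00, -2.59395709e-05,
        1.27860157e+00, -1.49994579e-01]), 'dq': array([-0.00049922, -0.00290224, -0.00337451,  0.00174298, -0.00269221,
       -0.00068841]), 'joint_efforts': array([ 4.61096788e-04, -4.07289577e+01, -2.93700939e+01, -1.71313291e-04,
        3.39056649e-03,  1.62060292e-05]), 'eef_pos': array([0.20488701, 0.64258414, 0.25504688]), 'tcp_rot': array([ 1.53793635e-01,  9.88102391e-01, -1.04123233e-03, -3.14108858e-04]), 'contact_force': array([-0.0200188 , -0.54049265, -0.48652244]), 'wrist_torque': array([-0.05058383, -0.03674864, -0.05692109]), 'finger_force': 0.0, 'opening': 1.003331478371827}
```

View pics/top0.png

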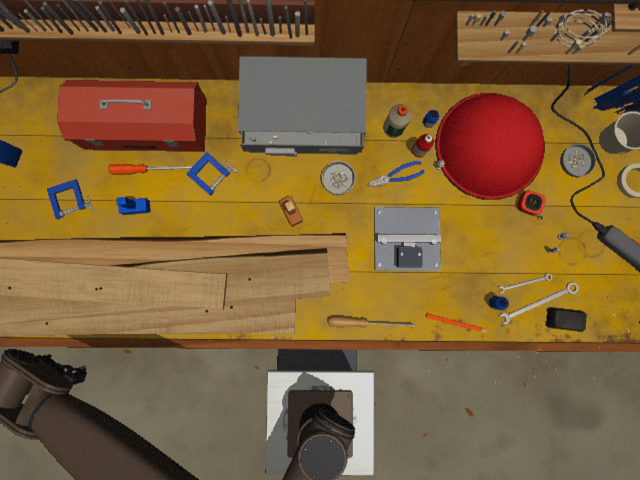

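View pics/scene0.png

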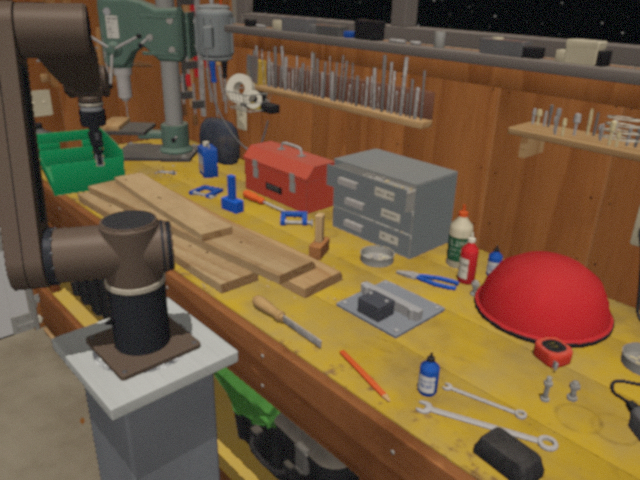

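The top view shows the fixture at (408,238), with its block on the robot's side at (410,256) and the crossbar above it at row 238. There are two mallet candidates. The wooden one is at top (290,210) and scene (319,238), and the blue look-alike is at top (132,205) and scene (232,195). The wooden one fits the description. I'll confirm it in an enlarged crop and take coarse measurements.

```bash
cat > h.py <<'E'
import numpy as np, cv2
from scipy.spatial.transform import Rotation as R
def ray(d,uv,pose=None):
    """world origin and directions of pixels; pose=(pos,quat) for the wrist fisheye"""
    K=d["camera_matrix"]; uv=np.atleast_2d(np.asarray(uv,float))
    p=np.c_[(uv[:,0]-K[0,2])/K[0,0],(uv[:,1]-K[1,2])/K[1,1]]
    if pose is None:
        v=np.c_[p[:,0],-p[:,1],-np.ones(len(p))]; T=d["extrinsics"]
    else:
        r=np.linalg.norm(p,axis=1)+1e-12
        v=np.c_[p[:,0]/r*np.sin(r),-p[:,1]/r*np.sin(r),-np.cos(r)]
        P=np.eye(4);P[:3,:3]=R.from_quat(pose[1]).as_matrix();P[:3,3]=pose[0]; T=P@d["mount"]
    return T[:3,3],v@T[:3,:3].T
def onplane(d,uv,z,pose=None):
    o,v=ray(d,uv,pose); return o+v*((z-o[2])/v[:,2])[:,None]
def cloud(d):
    v,u=np.indices(d["depth"].shape); uv=np.c_[u.ravel(),v.ravel()]
    o,r=ray(d,uv); f=-(r@d["extrinsics"][:3,2]); P=o+r*(d["depth"].ravel()/f)[:,None]
    P[d["depth"].ravel()==0]=np.nan
    return P.reshape(*d["depth"].shape,3)
def isect(o1,v1,o2,v2):
    A=np.c_[v1,-v2]; s=np.linalg.lstsq(A,o2-o1,rcond=None)[0]
    a=o1+s[0]*v1;b=o2+s[1]*v2; return (a+b)/2,np.linalg.norm(a-b)
E
python3 - <<'E'
from h import *
t=dict(np.load("top0.npz"));s=dict(np.load("scene0.npz"))
a=cv2.resize(t["frame"][165:280,270:450],None,fx=3.3,fy=3.3,interpolation=cv2.INTER_CUBIC)
b=cv2.resize(s["frame"][180:340,280:460],None,fx=3.3,fy=3.3,interpolation=cv2.INTER_CUBIC)
c=np.zeros((600,800,3),np.uint8); 
a=cv2.resize(t["frame"][165:280,270:450],(400,256),interpolation=cv2.INTER_CUBIC);b=cv2.resize(s["frame"][170:340,210:460],(800,544)[:2],interpolation=cv2.INTER_CUBIC)
c=np.zeros((600,800,3),np.uint8);c[:256,:400]=a;c[256:,:]=cv2.resize(s["frame"][170:340,210:460],(506,344)).repeat(1,0)[:, :506] if 0 else 0
c[256:600,:506]=cv2.resize(s["frame"][170:340,210:460],(506,344),interpolation=cv2.INTER_CUBIC)
cv2.imwrite("pics/crop1.png",c)
P=cloud(t)
for n,(u0,u1,v0,v1) in dict(mallet=(272,308,188,232),fix=(365,450,195,280)).items():
    Q=P[v0:v1,u0:u1]; z=Q[...,2]; print(n,np.nanpercentile(z,[1,5,25,50,75,95,99]).round(4))
# mallet head: wood colour
hsv=cv2.cvtColor(t["frame"],cv2.COLOR_BGR2HSV)
for uv in [(290,210),(284,202),(296,218),(340,210)]: print(uv,hsv[uv[1],uv[0]],P[uv[1],uv[0]].round(3))
m=(P[...,2]>.03); m[:188]=0;m[232:]=0;m[:,:272]=0;m[:,308:]=0
Q=P[m];print(len(Q),Q.mean(0))
h=Q[Q[:,2]<.08];g=Q[Q[:,2]>.1];print("top of handle",g.mean(0),len(g),"head rect",cv2.minAreaRect(h[:,:2].astype(np.float32)))
# plate
m=(P[...,2]>.005)&(hsv[...,1]<70); m[:195]=0;m[280:]=0;m[:,:365]=0;m[:,450:]=0
Q=P[m]; r=cv2.minAreaRect(Q[:,:2].astype(np.float32)); print("plate",r,cv2.boxPoints(r))
E
```

```text
mallet [-0.0077 -0.0054 -0.0017  0.0012  0.0088  0.1066  0.1342]
fix [-0.0081 -0.005   0.0002  0.0067  0.0121  0.0484  0.0544]
(290, 210) [ 17 125 172] [0.617 0.093 0.127]
(284, 202) [ 12 182  84] [0.653 0.116 0.04 ]
(296, 218) [ 13 172 168] [0.605 0.079 0.044]
(340, 210) [ 21 189 154] [ 0.636 -0.055  0.003]
376 [0.6239515  0.09448543 0.06335749]
top of handle [0.62644911 0.09493396 0.12809662] 84 head rect ((0.627952516078949, 0.09575530886650085), (0.08453682065010071, 0.03901531174778938), 27.2386531829834)
plate ((0.5509990453720093, -0.2599119246006012), (0.19422924518585205, 0.19914382696151733), 0.19461451470851898) [[ 0.4535468  -0.16067044]
 [ 0.4542232  -0.35981312]
 [ 0.6484513  -0.3591534 ]
 [ 0.64777493 -0.16001073]]
```

View pics/crop1.png

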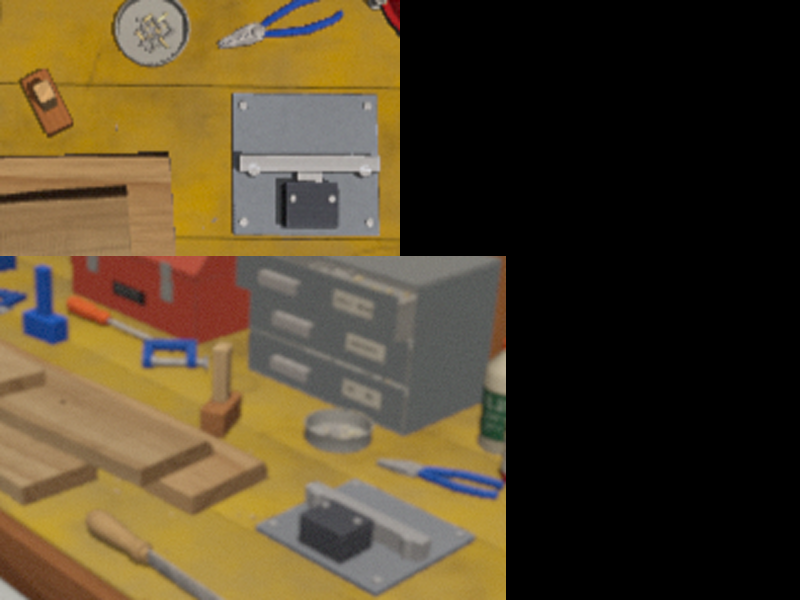

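The crop confirms the wooden mallet as the target: head centre (0.628, 0.096), yaw about 27°, top at about 0.13 m, matching the stated 132 mm. The plate measures 194 x 199 mm at yaw about 0.2°, so the fixture origin is near (0.524, -0.260). I'll start moving toward the mallet.

Call:
jog_arm([
  {"dx": 0.23,"dy": -0.3,"az": 0.08,"gripper": 1},
  {"dx": 0.47,"dy": -0.6,"az": 0.17,"gripper": 1},
  {"dx": 0.7,"dy": -0.91,"az": 0.25,"gripper": 1},
  {"dx": 0.7,"dy": -0.91,"az": 0.25,"gripper": 1},
])

```text
$.increments[0]: bad value
```

Call:
jog_arm([
  {"dx": 0.23,"dy": -0.3,"az": 0.08,"gripper": 1},
  {"dx": 0.47,"dy": -0.6,"az": 0.17,"gripper": 1},
  {"dx": 0.7,"dy": -0.91,"az": 0.25,"gripper": 1},
  {"dx": 0.7,"dy": -0.91,"az": 0.25,"gripper": 1},
])

```text
$.increments[0]: bad value
```

Call:
jog_arm([
  {"dx": 0.35,"dy": -0.45},
  {"dx": 0.7,"dy": -0.91},
  {"dx": 0.7,"dy": -0.91},
  {"dx": 0.7,"dy": -0.91},
])

```text
$.increments[0]: bad value
```

Call:
jog_arm([
  {"dx": 0.35,"dy": -0.45},
  {"dx": 0.7,"dy": -0.91},
  {"dx": 0.7,"dy": -0.91},
  {"dx": 0.7,"dy": -0.91},
])

```text
$.increments[0]: bad value
```

Call:
jog_arm([
  {"dx": 0.35,"dy": -0.45},
  {"dx": 0.7,"dy": -0.91},
  {"dx": 0.7,"dy": -0.91},
  {"dx": 0.7,"dy": -0.91},
  {"dx": 0.7,"dy": -0.91},
])

```text
$.increments[0]: bad value
```

```bash
python3 - <<'E'
from plant import get_state, imaging
from h import *
s=get_state(); d=imaging.read_camera("wrist"); cv2.imwrite("pics/w1.png",d["frame"])
np.savez("w1.npz",pos=s["eef_pos"],quat=s["tcp_rot"],**d)
print(s["time"],s["eef_pos"],R.from_quat(s["tcp_rot"]).as_matrix().round(3),s["qpos"].round(2),d["mount"].round(4),d["camera_matrix"])
E
```

```text
0.1 [0.20488701 0.64258414 0.25504688] [[-0.953  0.304 -0.001]
 [ 0.304  0.953 -0.002]
 [ 0.    -0.002 -1.   ]] [ 1.11  0.29  1.58 -0.    1.28 -0.15] [[-6.000e-04  9.524e-01  3.049e-01  7.720e-02]
 [ 1.000e+00  7.000e-04 -3.000e-04  1.700e-03]
 [-5.000e-04  3.049e-01 -9.524e-01 -1.180e-01]
 [ 0.000e+00  0.000e+00  0.000e+00  1.000e+00]] [[371.64829954   0.         319.5533779 ]
 [  0.         371.64829954 241.07563742]
 [  0.           0.           1.        ]]
```

View pics/w1.png

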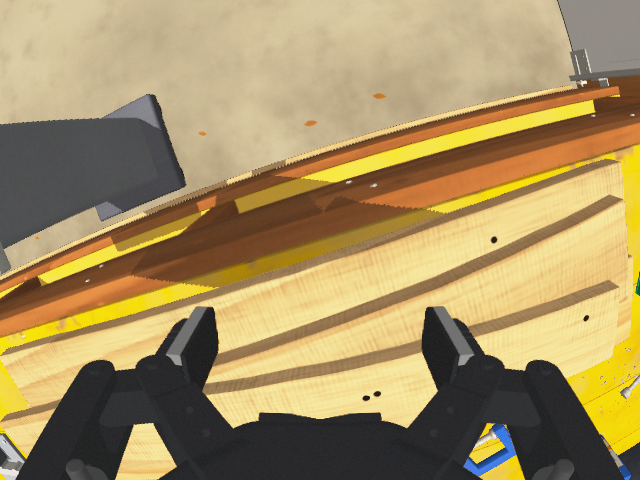

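The moves were refused and the arm hasn't moved; the wrist view shows only the boards and the bench edge. The rows probably need every field, so I'll try one that way.

Call:
jog_arm([
  {"dx": 0.23,"dy": -0.3,"dz": 0,"ax": 0,"ay": 0,"az": 0.08,"gripper": 1},
  {"dx": 0.47,"dy": -0.6,"dz": 0,"ax": 0,"ay": 0,"az": 0.17,"gripper": 1},
  {"dx": 0.7,"dy": -0.91,"dz": 0,"ax": 0,"ay": 0,"az": 0.25,"gripper": 1},
  {"dx": 0.7,"dy": -0.91,"dz": 0,"ax": 0,"ay": 0,"az": 0.25,"gripper": 1},
])

```text
time: 0.55
eef_pos: [0.2917, 0.5303, 0.2557]
tcp_rot: [-0.041, 0.999, -0.001, 0.0]
contact_force: [0.0, 0.2, -0.3]
opening: 1.004
finger_force: 0.0
```

Call:
jog_arm([
  {"dx": 0.35,"dy": -0.45,"dz": 0,"ax": 0,"ay": 0,"az": 0.12,"gripper": 1},
  {"dx": 0.7,"dy": -0.91,"dz": 0,"ax": 0,"ay": 0,"az": 0.25,"gripper": 1},
  {"dx": 0.7,"dy": -0.91,"dz": 0,"ax": 0,"ay": 0,"az": 0.25,"gripper": 1},
  {"dx": 0.7,"dy": -0.91,"dz": 0,"ax": 0,"ay": 0,"az": 0.25,"gripper": 1},
])

```text
time: 0.95
eef_pos: [0.3755, 0.4217, 0.2561]
tcp_rot: [-0.234, 0.972, -0.001, 0.0]
contact_force: [-0.1, -0.1, -0.2]
opening: 1.0
finger_force: 0.0
```

Call:
jog_arm([
  {"dx": 0.35,"dy": -0.45,"dz": 0,"ax": 0,"ay": 0,"az": 0,"gripper": 1},
  {"dx": 0.7,"dy": -0.91,"dz": 0,"ax": 0,"ay": 0,"az": 0,"gripper": 1},
  {"dx": 0.7,"dy": -0.91,"dz": 0,"ax": 0,"ay": 0,"az": 0,"gripper": 1},
  {"dx": 0.7,"dy": -0.91,"dz": 0,"ax": 0,"ay": 0,"az": 0,"gripper": 1},
])

```text
time: 1.35
eef_pos: [0.4591, 0.3133, 0.2562]
tcp_rot: [-0.233, 0.972, -0.0, 0.0]
contact_force: [0.2, 1.5, -0.0]
opening: 1.004
finger_force: 0.0
```

Call:
jog_arm([
  {"dx": 0.35,"dy": -0.45,"dz": 0,"ax": 0,"ay": 0,"az": 0,"gripper": 1},
  {"dx": 0.7,"dy": -0.91,"dz": 0,"ax": 0,"ay": 0,"az": 0,"gripper": 1},
  {"dx": 0.7,"dy": -0.91,"dz": 0,"ax": 0,"ay": 0,"az": 0,"gripper": 1},
  {"dx": 0.7,"dy": -0.91,"dz": 0,"ax": 0,"ay": 0,"az": 0,"gripper": 1},
])

```text
time: 1.75
eef_pos: [0.5429, 0.2045, 0.2561]
tcp_rot: [-0.234, 0.972, -0.0, 0.0]
contact_force: [-1.1, 0.4, 0.1]
opening: 1.0
finger_force: 0.0
```

Call:
jog_arm([
  {"dx": 0.35,"dy": -0.45,"dz": 0,"ax": 0,"ay": 0,"az": 0,"gripper": 1},
  {"dx": 0.7,"dy": -0.91,"dz": 0,"ax": 0,"ay": 0,"az": 0,"gripper": 1},
  {"dx": 0.7,"dy": -0.91,"dz": 0,"ax": 0,"ay": 0,"az": 0,"gripper": 1},
  {"dx": 0.7,"dy": -0.91,"dz": 0,"ax": 0,"ay": 0,"az": 0,"gripper": 1},
  {"dx": 0.7,"dy": -0.91,"dz": 0,"ax": 0,"ay": 0,"az": 0,"gripper": 1},
])

```text
time: 2.25
eef_pos: [0.6248, 0.0984, 0.2558]
tcp_rot: [-0.236, 0.972, 0.001, -0.001]
contact_force: [-0.5, 0.5, -0.1]
opening: 1.002
finger_force: 0.0
```

```bash
python3 - <<'E'
from plant import get_state, imaging
from h import *
s=get_state(); d=imaging.read_camera("wrist"); cv2.imwrite("pics/w2.png",d["frame"])
np.savez("w2.npz",pos=s["eef_pos"],quat=s["tcp_rot"],**d)
print(s["time"],s["eef_pos"],R.from_quat(s["tcp_rot"]).as_matrix().round(3),s["qpos"].round(2))
E
```

```text
2.25 [0.62478874 0.09842603 0.25575093] [[-0.889 -0.458 -0.001]
 [-0.458  0.889  0.001]
 [ 0.001  0.002 -1.   ]] [-0.    0.2   1.69  0.    1.26 -2.05]
```

View pics/w2.png

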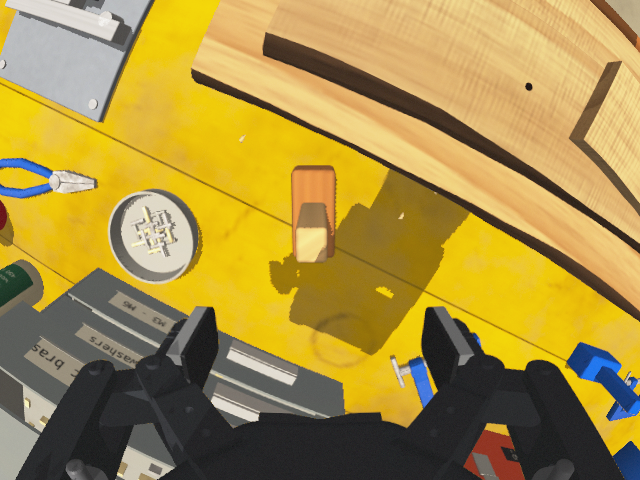

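The mallet head spans about (292–336, 166–262) with its length along the image's vertical, and the handle's top face is at about (312,245). I'll triangulate it between the wrist and top views.

```bash
python3 - <<'E'
from h import *
w=dict(np.load("w2.npz")); t=dict(np.load("top0.npz")); pose=(w["pos"],w["quat"])
def face(f,box,lo,hi):
    u0,u1,v0,v1=box; hsv=cv2.cvtColor(f[v0:v1,u0:u1],cv2.COLOR_BGR2HSV)
    m=cv2.inRange(hsv,lo,hi); n,l,st,c=cv2.connectedComponentsWithStats(m)
    k=1+np.argmax(st[1:,4]); print("area",st[k]); return c[k]+[u0,v0],(l==k),(u0,v0)
hs=cv2.cvtColor(w["frame"],cv2.COLOR_BGR2HSV); print([hs[v,u] for u,v in [(312,245),(314,215),(300,190),(325,190)]])
ht=cv2.cvtColor(t["frame"],cv2.COLOR_BGR2HSV); print(ht[200:222:3,282:300:3].tolist())
cw,mw,_=face(w["frame"],(285,345,155,270),(14,60,200),(24,150,255))
ct,mt,_=face(t["frame"],(275,306,190,230),(14,60,160),(24,150,255))
print(cw,ct)
o1,v1=ray(w,cw,pose);o2,v2=ray(t,ct); print("handle top",isect(o1,v1[0],o2,v2[0]))
for z in(.132,): print(onplane(w,cw,z,pose),onplane(t,ct,z))
# head top outline (orange) in wrist
h=cv2.inRange(hs[155:270,285:345],(5,150,80),(15,255,255)); v,u=np.nonzero(h)
P=onplane(w,np.c_[u+285,v+155],.044,pose)[:,:2].astype(np.float32)
print("head",cv2.minAreaRect(P), len(P))
E
```

```text
[array([ 23, 109, 245], dtype=uint8), array([ 17, 128, 152], dtype=uint8), array([ 14, 173, 229], dtype=uint8), array([ 14, 177, 226], dtype=uint8)]
[[[14, 178, 152], [13, 176, 103], [12, 177, 150], [13, 162, 167], [22, 207, 166], [21, 200, 171]], [[13, 186, 89], [16, 139, 138], [17, 126, 192], [16, 124, 196], [13, 176, 138], [22, 209, 140]], [[12, 173, 125], [14, 136, 92], [17, 127, 198], [16, 130, 218], [15, 145, 134], [21, 197, 162]], [[21, 201, 104], [13, 163, 86], [16, 128, 204], [16, 129, 184], [17, 129, 93], [14, 177, 143]], [[21, 209, 171], [12, 173, 133], [16, 144, 71], [16, 129, 83], [15, 140, 93], [13, 177, 166]], [[22, 211, 169], [20, 194, 104], [13, 169, 160], [13, 177, 160], [12, 174, 163], [13, 174, 160]], [[21, 203, 161], [22, 199, 160], [12, 168, 135], [13, 172, 159], [13, 174, 161], [13, 170, 170]], [[21, 198, 157], [21, 200, 166], [21, 208, 98], [12, 170, 162], [13, 176, 162], [13, 174, 161]]]
area [ 11  72  31  35 761]
area [10 11 10 10 60]
[309.61366623 243.9934297 ] [289.55       205.63333333]
handle top (array([0.62703504, 0.09372928, 0.14236847]), np.float64(0.0010671817188446548))
[[0.63044731 0.09458868 0.132     ]] [[0.62834874 0.09465857 0.132     ]]
head ((0.6285964846611023, 0.09488276392221451), (0.08477715402841568, 0.03859202191233635), 27.22516632080078) 2194
```

Both views agree on the centre (0.629, 0.095), yaw 27.2°, and tool y is already at 117.3° as needed. I'll descend to TCP z of about 0.093, which keeps the gripper body above the handle's top, and grip.

Call:
jog_arm([
  {"dx": 0.03,"dy": -0.03,"dz": -0.3,"ax": 0,"ay": 0,"az": 0,"gripper": 1},
  {"dx": 0.03,"dy": -0.03,"dz": -0.6,"ax": 0,"ay": 0,"az": 0,"gripper": 1},
  {"dx": 0.03,"dy": -0.03,"dz": -0.8,"ax": 0,"ay": 0,"az": 0,"gripper": 1},
  {"dx": 0.03,"dy": -0.03,"dz": -0.8,"ax": 0,"ay": 0,"az": 0,"gripper": 1},
])

```text
time: 2.7
eef_pos: [0.6247, 0.0958, 0.1554]
tcp_rot: [-0.237, 0.971, 0.001, -0.005]
contact_force: [0.2, 0.0, -0.6]
opening: 1.001
finger_force: 0.0
```

Call:
jog_arm([
  {"dx": 0,"dy": 0,"dz": -0.3,"ax": 0,"ay": 0,"az": 0,"gripper": 1},
  {"dx": 0,"dy": 0,"dz": -0.56,"ax": 0,"ay": 0,"az": 0,"gripper": 1},
  {"dx": 0,"dy": 0,"dz": -0.56,"ax": 0,"ay": 0,"az": 0,"gripper": 1},
])

```text
time: 3.0
eef_pos: [0.6256, 0.095, 0.0899]
tcp_rot: [-0.237, 0.972, 0.001, -0.004]
contact_force: [-0.8, 0.2, -0.1]
opening: 0.997
finger_force: 0.0
```

Call:
jog_arm([
  {"dx": 0,"dy": 0,"dz": 0,"ax": 0,"ay": 0,"az": 0,"gripper": -1},
  {"dx": 0,"dy": 0,"dz": 0,"ax": 0,"ay": 0,"az": 0,"gripper": -1},
  {"dx": 0,"dy": 0,"dz": 0,"ax": 0,"ay": 0,"az": 0,"gripper": -1},
  {"dx": 0,"dy": 0,"dz": 0,"ax": 0,"ay": 0,"az": 0,"gripper": -1},
  {"dx": 0,"dy": 0,"dz": 0,"ax": 0,"ay": 0,"az": 0,"gripper": -1},
  {"dx": 0,"dy": 0,"dz": 0,"ax": 0,"ay": 0,"az": 0,"gripper": -1},
  {"dx": 0,"dy": 0,"dz": 0,"ax": 0,"ay": 0,"az": 0,"gripper": -1},
  {"dx": 0,"dy": 0,"dz": 0,"ax": 0,"ay": 0,"az": 0,"gripper": -1},
], force=100)

```text
time: 3.8
eef_pos: [0.6296, 0.0937, 0.0949]
tcp_rot: [-0.236, 0.972, -0.0, 0.001]
contact_force: [-1.7, 2.0, 6.9]
opening: 0.247
finger_force: 91.1
```

Gripped. The mallet's underside is 0.095 below the TCP. I'll lift it, and measure the fixture and slide from the stored top image (no clock cost).

Call:
jog_arm([
  {"dx": 0,"dy": 0,"dz": 0.3,"ax": 0,"ay": 0,"az": 0,"gripper": -1},
  {"dx": 0,"dy": 0,"dz": 0.6,"ax": 0,"ay": 0,"az": 0,"gripper": -1},
  {"dx": -0.1,"dy": -0.3,"dz": 0.9,"ax": 0,"ay": 0,"az": -0.08,"gripper": -1},
  {"dx": -0.2,"dy": -0.6,"dz": 0.9,"ax": 0,"ay": 0,"az": -0.16,"gripper": -1},
  {"dx": -0.3,"dy": -0.9,"dz": 0.9,"ax": 0,"ay": 0,"az": -0.24,"gripper": -1},
  {"dx": -0.35,"dy": -1,"dz": 0.9,"ax": 0,"ay": 0,"az": -0.3,"gripper": -1},
  {"dx": -0.35,"dy": -1,"dz": 0.9,"ax": 0,"ay": 0,"az": -0.3,"gripper": -1},
  {"dx": -0.35,"dy": -1,"dz": 0.9,"ax": 0,"ay": 0,"az": -0.3,"gripper": -1},
])

```text
time: 4.6
eef_pos: [0.5862, -0.0265, 0.2001]
tcp_rot: [-0.003, 1.0, 0.0, -0.001]
contact_force: [0.4, 0.4, -2.6]
opening: 0.245
finger_force: 90.8
```

```bash
python3 - <<'E'
from plant import get_state, imaging
from h import *
t=dict(np.load("top0.npz")); f=t["frame"]; hs=cv2.cvtColor(f,cv2.COLOR_BGR2HSV)
u0,u1,v0,v1=365,450,195,280; c=hs[v0:v1,u0:u1]
def rect(m,z,nm):
    n,l,st,_=cv2.connectedComponentsWithStats(m.astype(np.uint8)); k=1+np.argmax(st[1:,4])
    v,u=np.nonzero(l==k); P=onplane(t,np.c_[u+u0,v+v0],z)[:,:2].astype(np.float32)
    r=cv2.minAreaRect(P); print(nm,st[k]+[u0,v0,0,0,0],len(P),np.round(r[0],4),np.round(r[1],4),round(r[2],2)); return P
print(c[15:75:6,43,:].tolist())
rect((c[...,1]<80)|(c[...,2]<70),.010,"plate")
P=rect((c[...,1]<60)&(c[...,2]>165),.038,"bar")
B=P[P[:,0]>np.median(P[:,0])-.012]; 
b=np.array([[y,B[abs(B[:,1]-y)<.003,0].mean()] for y in np.arange(B[:,1].min()+.03,B[:,1].max()-.03,.004)])
print("bar slope deg (x vs y)",np.degrees(np.polyfit(b[:,0],b[:,1],1)[0]))
rect((c[...,2]<75),.051,"block")
E
```

```text
[[120, 9, 136], [110, 17, 137], [113, 15, 138], [105, 15, 138], [170, 8, 100], [12, 7, 180], [170, 8, 96], [110, 20, 76], [125, 20, 77], [116, 22, 82]]
plate [ 375  207   66   64 4159] 4159 [ 0.5506 -0.2604] [0.1929 0.1999] 0.58
bar [378 235  63   9 446] 446 [ 0.5461 -0.2601] [0.0241 0.1864] 0.64
bar slope deg (x vs y) -0.6342843069712975
block [394 242  10  25 104] 104 [ 0.5005 -0.2256] [0.0239 0.0725] 85.4
```

Call:
jog_arm([
  {"dx": -0.25,"dy": -0.33,"dz": 0,"ax": 0,"ay": 0,"az": 0,"gripper": -1},
  {"dx": -0.5,"dy": -0.66,"dz": 0,"ax": 0,"ay": 0,"az": 0,"gripper": -1},
  {"dx": -0.75,"dy": -1,"dz": 0,"ax": 0,"ay": 0,"az": 0,"gripper": -1},
  {"dx": -0.75,"dy": -1,"dz": 0,"ax": 0,"ay": 0,"az": 0,"gripper": -1},
])

```text
time: 5.0
eef_pos: [0.4944, -0.1492, 0.2005]
tcp_rot: [-0.002, 1.0, -0.001, -0.001]
contact_force: [1.6, 0.6, -3.0]
opening: 0.245
finger_force: 91.5
```

Call:
jog_arm([
  {"dx": -0.25,"dy": -0.33,"dz": 0,"ax": 0,"ay": 0,"az": 0,"gripper": -1},
  {"dx": -0.25,"dy": -0.33,"dz": 0,"ax": 0,"ay": 0,"az": 0,"gripper": -1},
  {"dx": -0.25,"dy": -0.33,"dz": 0,"ax": 0,"ay": 0,"az": 0,"gripper": -1},
])

```text
time: 5.3
eef_pos: [0.4669, -0.1859, 0.2009]
tcp_rot: [-0.003, 1.0, 0.0, 0.0]
contact_force: [-0.1, -0.1, -1.9]
opening: 0.246
finger_force: 91.7
```

```bash
python3 - <<'E'
from plant import get_state, imaging
from h import *
s=get_state(); d=imaging.read_camera("wrist"); cv2.imwrite("pics/w3.png",d["frame"])
np.savez("w3.npz",pos=s["eef_pos"],quat=s["tcp_rot"],**d)
print(s["time"],s["eef_pos"],R.from_quat(s["tcp_rot"]).as_matrix().round(3),s["qpos"].round(2))
E
```

```text
5.3 [ 0.466878   -0.18588926  0.20089564] [[-1.    -0.005  0.   ]
 [-0.005  1.     0.001]
 [-0.     0.001 -1.   ]] [-0.58 -0.04  2.05  0.    1.14 -2.16]
```

View pics/w3.png

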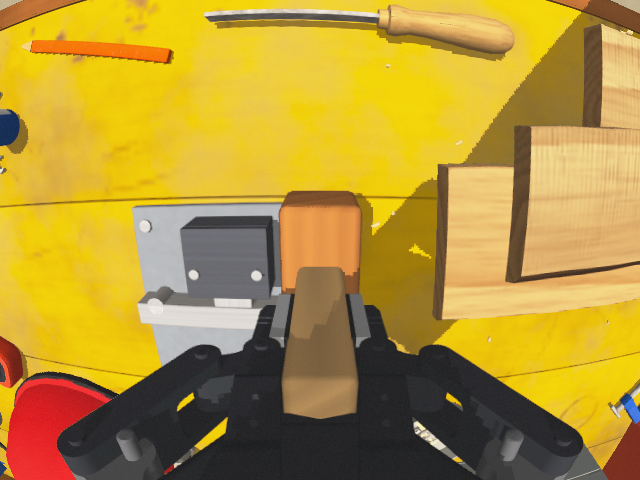

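The mallet hangs straight in the gripper, with its head at (280–360, 192–292). The block top spans about (185–272, 235–290), the crossbar runs along rows 300–325, and the right boss is at (153,298). I'll project these edges.

```bash
python3 - <<'E'
from h import *
w=dict(np.load("w3.npz")); pose=(w["pos"],w["quat"]); g=cv2.cvtColor(w["frame"],cv2.COLOR_BGR2GRAY).astype(int)
for u in (153,175,210,232,245,258): print(u,[ (v,g[v,u]) for v in range(284,332,3)])
print("plate",g[300:345:20,190:200:4].tolist())
for v in (250,): print(v,[(u,g[v,u]) for u in list(range(176,190,2))+list(range(264,284,2))])
f=w["frame"][195:345,125:285]; cv2.imwrite("pics/w3c.png",cv2.resize(f,None,fx=5,fy=4,interpolation=cv2.INTER_CUBIC)[:600])
E
```

```text
153 [(284, np.int64(188)), (287, np.int64(189)), (290, np.int64(190)), (293, np.int64(113)), (296, np.int64(116)), (299, np.int64(214)), (302, np.int64(220)), (305, np.int64(221)), (308, np.int64(232)), (311, np.int64(237)), (314, np.int64(222)), (317, np.int64(221)), (320, np.int64(221)), (323, np.int64(210)), (326, np.int64(192)), (329, np.int64(188))]
175 [(284, np.int64(184)), (287, np.int64(186)), (290, np.int64(188)), (293, np.int64(114)), (296, np.int64(113)), (299, np.int64(115)), (302, np.int64(117)), (305, np.int64(180)), (308, np.int64(222)), (311, np.int64(217)), (314, np.int64(220)), (317, np.int64(222)), (320, np.int64(220)), (323, np.int64(221)), (326, np.int64(192)), (329, np.int64(192))]
210 [(284, np.int64(109)), (287, np.int64(107)), (290, np.int64(109)), (293, np.int64(108)), (296, np.int64(110)), (299, np.int64(114)), (302, np.int64(116)), (305, np.int64(115)), (308, np.int64(215)), (311, np.int64(222)), (314, np.int64(217)), (317, np.int64(219)), (320, np.int64(220)), (323, np.int64(222)), (326, np.int64(220)), (329, np.int64(187))]
232 [(284, np.int64(107)), (2
[... 769 characters left out ...]
4(111)), (296, np.int64(109)), (299, np.int64(111)), (302, np.int64(113)), (305, np.int64(115)), (308, np.int64(157)), (311, np.int64(223)), (314, np.int64(189)), (317, np.int64(135)), (320, np.int64(49)), (323, np.int64(61)), (326, np.int64(44)), (329, np.int64(40))]
plate [[116, 115, 116], [219, 218, 219], [189, 188, 190]]
250 [(176, np.int64(186)), (178, np.int64(185)), (180, np.int64(187)), (182, np.int64(133)), (184, np.int64(110)), (186, np.int64(111)), (188, np.int64(112)), (264, np.int64(109)), (266, np.int64(98)), (268, np.int64(50)), (270, np.int64(40)), (272, np.int64(45)), (274, np.int64(91)), (276, np.int64(105)), (278, np.int64(105)), (280, np.int64(105)), (282, np.int64(156))]
```

View pics/w3c.png

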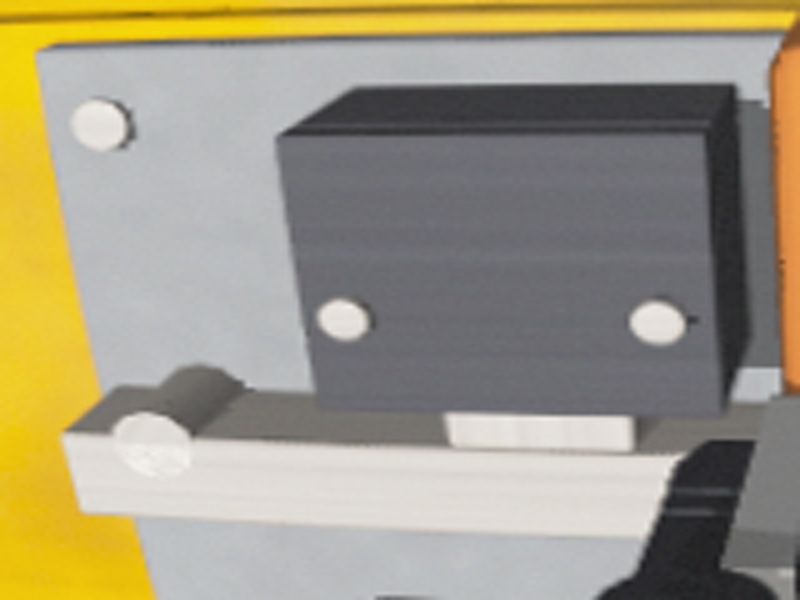

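The crop shows the block's top corners at (181,228), (266,228), (189,297) and (269,298), the crossbar's rear top edge from (138,303) to (259,309), and the right boss crown at (155,298). I'll project these next.

```bash
python3 - <<'E'
from h import *
w=dict(np.load("w3.npz")); pose=(w["pos"],w["quat"])
def p(nm,uv,z): print(nm,onplane(w,uv,z,pose)[:,:2].round(4).tolist())
p("block RL RR FL FR",[(181.2,228.5),(266.4,227.8),(188.6,297),(269.4,298)],.051)
p("bar rear L,R",[(138,303.3),(259,308.8)],.038)
p("bar front L,R",[(141.4,323.3),(253,329.3)],.038)
p("boss crown, sides",[(155,298),(147.4,306),(163.4,306)],.038)
p("tongue sides",[(215,307),(251.4,307)],.038)
p("mallet head rear top corners",[(281,205),(360,205)],.195-.095+.006+.044)
E
```

```text
block RL RR FL FR [[0.4661, -0.2929], [0.4657, -0.2244], [0.5257, -0.2938], [0.5245, -0.2246]]
bar rear L,R [[0.5415, -0.3522], [0.5417, -0.2361]]
bar front L,R [[0.563, -0.3532], [0.5627, -0.2429]]
boss crown, sides [[0.5349, -0.3329], [0.5437, -0.3425], [0.5427, -0.3257]]
tongue sides [[0.5412, -0.2755], [0.5401, -0.2427]]
mallet head rear top corners [[0.4267, -0.2026], [0.4266, -0.1658]]
```

The fixture mouth is at x 0.525, y -0.259. The boss crowns are at x 0.535, y -0.334 and -0.184, and tongue_end is 39.5 mm deep, within the stated 35–41. The mallet face should meet the left boss at TCP x of about 0.492. I'll lower it behind the left boss, with the underside at 18–19 mm to clear the plate screws.

Call:
jog_arm([
  {"dx": 0,"dy": 0.01,"dz": -0.3,"ax": 0,"ay": 0,"az": 0,"gripper": -1},
  {"dx": 0,"dy": 0.01,"dz": -0.55,"ax": 0,"ay": 0,"az": 0,"gripper": -1},
  {"dx": 0,"dy": 0.01,"dz": -0.71,"ax": 0,"ay": 0,"az": 0,"gripper": -1},
  {"dx": 0,"dy": 0.01,"dz": -0.71,"ax": 0,"ay": 0,"az": 0,"gripper": -1},
  {"dx": 0.08,"dy": 0.01,"dz": -0.71,"ax": 0,"ay": 0,"az": 0,"gripper": -1},
  {"dx": 0.15,"dy": 0.01,"dz": -0.71,"ax": 0,"ay": 0,"az": 0,"gripper": -1},
  {"dx": 0.15,"dy": 0.01,"dz": -0.71,"ax": 0,"ay": 0,"az": 0,"gripper": -1},
])

```text
time: 6.05
eef_pos: [0.4875, -0.1856, 0.1182]
tcp_rot: [-0.003, 1.0, -0.001, 0.002]
contact_force: [0.6, 0.4, -3.1]
opening: 0.246
finger_force: 91.7
```

Call:
jog_arm([
  {"dx": 0.03,"dy": 0,"dz": 0,"ax": 0,"ay": 0,"az": 0,"gripper": -1},
  {"dx": 0.06,"dy": 0,"dz": 0,"ax": 0,"ay": 0,"az": 0,"gripper": -1},
  {"dx": 0.08,"dy": 0,"dz": 0,"ax": 0,"ay": 0,"az": 0,"gripper": -1},
])

```text
time: 6.35
eef_pos: [0.4936, -0.185, 0.116]
tcp_rot: [-0.003, 1.0, 0.0, -0.002]
contact_force: [-4.9, -0.7, 0.1]
opening: 0.246
finger_force: 91.9
```

Contact is at TCP x of about 0.493, as predicted. Next is a light tap on the left.

Call:
jog_arm([
  {"dx": 0.03,"dy": 0,"dz": -0.01,"ax": 0,"ay": 0,"az": 0,"gripper": -1},
  {"dx": 0.05,"dy": 0,"dz": -0.01,"ax": 0,"ay": 0,"az": 0,"gripper": -1},
])

```text
time: 6.55
eef_pos: [0.4996, -0.1851, 0.1142]
tcp_rot: [-0.003, 1.0, -0.0, -0.001]
contact_force: [-3.3, -2.0, -3.3]
opening: 0.249
finger_force: 91.8
```

Call:
jog_arm([
  {"dx": 0.03,"dy": 0,"dz": 0,"ax": 0,"ay": 0,"az": 0,"gripper": -1},
])

```text
time: 6.65
eef_pos: [0.5017, -0.1851, 0.1141]
tcp_rot: [-0.003, 1.0, 0.0, -0.004]
contact_force: [-13.0, -3.0, 3.3]
opening: 0.243
finger_force: 92.4
```

Call:
jog_arm([
  {"dx": 0.02,"dy": 0,"dz": 0,"ax": 0,"ay": 0,"az": 0,"gripper": -1},
])

```text
time: 6.75
eef_pos: [0.5026, -0.185, 0.1139]
tcp_rot: [-0.004, 1.0, 0.001, -0.007]
contact_force: [-15.9, -2.9, 5.5]
opening: 0.244
finger_force: 92.7
```

The slide is bound at about 16 N after roughly 8 mm of boss travel. I'll cross over the block to the right boss.

Call:
jog_arm([
  {"dx": -0.1,"dy": 0,"dz": 0,"ax": 0,"ay": 0,"az": 0,"gripper": -1},
  {"dx": -0.3,"dy": 0,"dz": 0.2,"ax": 0,"ay": 0,"az": 0,"gripper": -1},
  {"dx": -0.3,"dy": 0,"dz": 0.5,"ax": 0,"ay": 0,"az": 0,"gripper": -1},
  {"dx": -0.3,"dy": -0.35,"dz": 0.5,"ax": 0,"ay": 0,"az": 0,"gripper": -1},
  {"dx": -0.3,"dy": -0.7,"dz": 0.5,"ax": 0,"ay": 0,"az": 0,"gripper": -1},
  {"dx": -0.3,"dy": -1,"dz": 0.5,"ax": 0,"ay": 0,"az": 0,"gripper": -1},
])

```text
time: 7.35
eef_pos: [0.4714, -0.3067, 0.1759]
tcp_rot: [-0.003, 1.0, -0.001, 0.003]
contact_force: [0.7, -0.1, -3.2]
opening: 0.245
finger_force: 92.0
```

Call:
jog_arm([
  {"dx": 0,"dy": -0.26,"dz": 0,"ax": 0,"ay": 0,"az": 0,"gripper": -1},
  {"dx": 0,"dy": -0.26,"dz": -0.1,"ax": 0,"ay": 0,"az": 0,"gripper": -1},
  {"dx": 0,"dy": -0.26,"dz": -0.35,"ax": 0,"ay": 0,"az": 0,"gripper": -1},
  {"dx": 0,"dy": -0.26,"dz": -0.5,"ax": 0,"ay": 0,"az": 0,"gripper": -1},
  {"dx": 0.08,"dy": -0.26,"dz": -0.5,"ax": 0,"ay": 0,"az": 0,"gripper": -1},
  {"dx": 0.15,"dy": -0.26,"dz": -0.5,"ax": 0,"ay": 0,"az": 0,"gripper": -1},
])

```text
time: 7.95
eef_pos: [0.4894, -0.3356, 0.1147]
tcp_rot: [-0.003, 1.0, 0.0, 0.001]
contact_force: [0.6, -0.2, -2.8]
opening: 0.246
finger_force: 92.0
```

Call:
jog_arm([
  {"dx": 0.03,"dy": 0,"dz": 0,"ax": 0,"ay": 0,"az": 0,"gripper": -1},
  {"dx": 0.06,"dy": 0,"dz": 0,"ax": 0,"ay": 0,"az": 0,"gripper": -1},
])

```text
time: 8.15
eef_pos: [0.4963, -0.3361, 0.1161]
tcp_rot: [-0.003, 1.0, -0.0, 0.0]
contact_force: [-3.1, -0.0, -0.8]
opening: 0.248
finger_force: 91.9
```

Call:
jog_arm([
  {"dx": 0.03,"dy": 0,"dz": 0,"ax": 0,"ay": 0,"az": 0,"gripper": -1},
  {"dx": 0.05,"dy": 0,"dz": 0,"ax": 0,"ay": 0,"az": 0,"gripper": -1},
])

```text
time: 8.35
eef_pos: [0.5012, -0.3358, 0.1151]
tcp_rot: [-0.003, 1.0, 0.0, -0.001]
contact_force: [-4.9, 1.9, -1.7]
opening: 0.248
finger_force: 92.0
```

Call:
jog_arm([
  {"dx": 0.03,"dy": 0,"dz": 0,"ax": 0,"ay": 0,"az": 0,"gripper": -1},
  {"dx": 0.05,"dy": 0,"dz": 0,"ax": 0,"ay": 0,"az": 0,"gripper": -1},
])

```text
time: 8.55
eef_pos: [0.507, -0.3356, 0.1143]
tcp_rot: [-0.003, 1.0, 0.001, -0.001]
contact_force: [-4.9, 3.0, -2.7]
opening: 0.247
finger_force: 92.1
```

Call:
jog_arm([
  {"dx": 0.03,"dy": 0,"dz": 0,"ax": 0,"ay": 0,"az": 0,"gripper": -1},
])

```text
time: 8.65
eef_pos: [0.5107, -0.3356, 0.1142]
tcp_rot: [-0.003, 1.0, 0.001, -0.001]
contact_force: [-3.7, 1.7, -2.1]
opening: 0.245
finger_force: 92.1
```

Call:
jog_arm([
  {"dx": 0.03,"dy": 0,"dz": 0,"ax": 0,"ay": 0,"az": 0,"gripper": -1},
])

```text
time: 8.75
eef_pos: [0.5146, -0.3358, 0.1143]
tcp_rot: [-0.003, 1.0, 0.0, -0.0]
contact_force: [-5.5, 2.1, -0.9]
opening: 0.248
finger_force: 92.2
```

Call:
jog_arm([
  {"dx": 0.02,"dy": 0,"dz": 0,"ax": 0,"ay": 0,"az": 0,"gripper": -1},
])

```text
time: 8.85
eef_pos: [0.516, -0.3356, 0.1144]
tcp_rot: [-0.003, 1.0, 0.001, -0.003]
contact_force: [-10.9, 3.6, 1.7]
opening: 0.246
finger_force: 92.5
```

Bound on the right at about 0.516. Back to the left side.

Call:
jog_arm([
  {"dx": -0.1,"dy": 0,"dz": 0,"ax": 0,"ay": 0,"az": 0,"gripper": -1},
  {"dx": -0.35,"dy": 0,"dz": 0.2,"ax": 0,"ay": 0,"az": 0,"gripper": -1},
  {"dx": -0.35,"dy": 0,"dz": 0.5,"ax": 0,"ay": 0,"az": 0,"gripper": -1},
  {"dx": -0.35,"dy": 0.35,"dz": 0.5,"ax": 0,"ay": 0,"az": 0,"gripper": -1},
  {"dx": -0.35,"dy": 0.7,"dz": 0.5,"ax": 0,"ay": 0,"az": 0,"gripper": -1},
  {"dx": -0.35,"dy": 1,"dz": 0.5,"ax": 0,"ay": 0,"az": 0,"gripper": -1},
])

```text
time: 9.45
eef_pos: [0.4762, -0.2156, 0.1762]
tcp_rot: [-0.002, 1.0, -0.001, 0.003]
contact_force: [0.2, 0.7, -3.8]
opening: 0.243
finger_force: 92.0
```

Call:
jog_arm([
  {"dx": 0,"dy": 0.26,"dz": 0,"ax": 0,"ay": 0,"az": 0,"gripper": -1},
  {"dx": 0,"dy": 0.26,"dz": -0.1,"ax": 0,"ay": 0,"az": 0,"gripper": -1},
  {"dx": 0,"dy": 0.26,"dz": -0.35,"ax": 0,"ay": 0,"az": 0,"gripper": -1},
  {"dx": 0,"dy": 0.26,"dz": -0.5,"ax": 0,"ay": 0,"az": 0,"gripper": -1},
  {"dx": 0.08,"dy": 0.26,"dz": -0.5,"ax": 0,"ay": 0,"az": 0,"gripper": -1},
  {"dx": 0.18,"dy": 0.26,"dz": -0.5,"ax": 0,"ay": 0,"az": 0,"gripper": -1},
])

```text
time: 10.05
eef_pos: [0.4979, -0.1859, 0.1152]
tcp_rot: [-0.002, 1.0, -0.001, 0.001]
contact_force: [-4.3, 0.2, -1.6]
opening: 0.246
finger_force: 91.6
```

Call:
jog_arm([
  {"dx": 0.03,"dy": 0,"dz": 0,"ax": 0,"ay": 0,"az": 0,"gripper": -1},
  {"dx": 0.06,"dy": 0,"dz": 0,"ax": 0,"ay": 0,"az": 0,"gripper": -1},
])

```text
time: 10.25
eef_pos: [0.5049, -0.186, 0.1161]
tcp_rot: [-0.003, 1.0, -0.001, 0.0]
contact_force: [-3.6, -0.9, -2.1]
opening: 0.245
finger_force: 92.2
```

Call:
jog_arm([
  {"dx": 0.03,"dy": 0,"dz": 0,"ax": 0,"ay": 0,"az": 0,"gripper": -1},
  {"dx": 0.06,"dy": 0,"dz": 0,"ax": 0,"ay": 0,"az": 0,"gripper": -1},
])

```text
time: 10.45
eef_pos: [0.5111, -0.1853, 0.1151]
tcp_rot: [-0.003, 1.0, -0.0, -0.0]
contact_force: [-4.9, -2.2, -2.1]
opening: 0.246
finger_force: 92.2
```

Call:
jog_arm([
  {"dx": 0.03,"dy": 0,"dz": 0,"ax": 0,"ay": 0,"az": 0,"gripper": -1},
  {"dx": 0.06,"dy": 0,"dz": 0,"ax": 0,"ay": 0,"az": 0,"gripper": -1},
])

```text
time: 10.65
eef_pos: [0.5181, -0.185, 0.1145]
tcp_rot: [-0.003, 1.0, -0.0, -0.001]
contact_force: [-4.4, -1.6, -2.6]
opening: 0.247
finger_force: 92.1
```

Call:
jog_arm([
  {"dx": 0.03,"dy": 0,"dz": 0,"ax": 0,"ay": 0,"az": 0,"gripper": -1},
])

```text
time: 10.75
eef_pos: [0.5219, -0.1849, 0.1145]
tcp_rot: [-0.003, 1.0, 0.0, -0.0]
contact_force: [-3.4, -2.0, -2.8]
opening: 0.246
finger_force: 92.1
```

Call:
jog_arm([
  {"dx": 0.03,"dy": 0,"dz": 0,"ax": 0,"ay": 0,"az": 0,"gripper": -1},
])

```text
time: 10.85
eef_pos: [0.5256, -0.1849, 0.1145]
tcp_rot: [-0.003, 1.0, 0.0, -0.0]
contact_force: [-4.0, -0.8, -2.3]
opening: 0.244
finger_force: 92.1
```

Call:
jog_arm([
  {"dx": 0.02,"dy": 0,"dz": 0,"ax": 0,"ay": 0,"az": 0,"gripper": -1},
])

```text
time: 10.95
eef_pos: [0.5282, -0.1848, 0.1146]
tcp_rot: [-0.003, 1.0, 0.0, -0.0]
contact_force: [-3.4, -2.6, -2.8]
opening: 0.244
finger_force: 92.1
```

The slide moves freely now, so I'll switch sides before it skews too far.

Call:
jog_arm([
  {"dx": -0.1,"dy": 0,"dz": 0,"ax": 0,"ay": 0,"az": 0,"gripper": -1},
  {"dx": -0.4,"dy": 0,"dz": 0.2,"ax": 0,"ay": 0,"az": 0,"gripper": -1},
  {"dx": -0.4,"dy": 0,"dz": 0.5,"ax": 0,"ay": 0,"az": 0,"gripper": -1},
  {"dx": -0.4,"dy": -0.35,"dz": 0.5,"ax": 0,"ay": 0,"az": 0,"gripper": -1},
  {"dx": -0.4,"dy": -0.7,"dz": 0.5,"ax": 0,"ay": 0,"az": 0,"gripper": -1},
  {"dx": -0.4,"dy": -1,"dz": 0.5,"ax": 0,"ay": 0,"az": 0,"gripper": -1},
])

```text
time: 11.55
eef_pos: [0.4805, -0.3064, 0.1762]
tcp_rot: [-0.003, 1.0, -0.001, 0.002]
contact_force: [1.2, -0.3, -3.2]
opening: 0.248
finger_force: 91.8
```

Call:
jog_arm([
  {"dx": 0,"dy": -0.26,"dz": 0,"ax": 0,"ay": 0,"az": 0,"gripper": -1},
  {"dx": 0,"dy": -0.26,"dz": -0.1,"ax": 0,"ay": 0,"az": 0,"gripper": -1},
  {"dx": 0,"dy": -0.26,"dz": -0.35,"ax": 0,"ay": 0,"az": 0,"gripper": -1},
  {"dx": 0,"dy": -0.26,"dz": -0.5,"ax": 0,"ay": 0,"az": 0,"gripper": -1},
  {"dx": 0.08,"dy": -0.26,"dz": -0.5,"ax": 0,"ay": 0,"az": 0,"gripper": -1},
  {"dx": 0.18,"dy": -0.26,"dz": -0.5,"ax": 0,"ay": 0,"az": 0,"gripper": -1},
])

```text
time: 12.15
eef_pos: [0.5022, -0.3354, 0.1148]
tcp_rot: [-0.003, 1.0, 0.0, 0.0]
contact_force: [0.5, -0.1, -2.5]
opening: 0.246
finger_force: 91.8
```

Call:
jog_arm([
  {"dx": 0.03,"dy": 0,"dz": 0,"ax": 0,"ay": 0,"az": 0,"gripper": -1},
  {"dx": 0.06,"dy": 0,"dz": 0,"ax": 0,"ay": 0,"az": 0,"gripper": -1},
])

```text
time: 12.35
eef_pos: [0.5105, -0.3365, 0.1166]
tcp_rot: [-0.003, 1.0, -0.001, 0.001]
contact_force: [0.1, 0.3, -2.2]
opening: 0.245
finger_force: 91.8
```

Call:
jog_arm([
  {"dx": 0.03,"dy": 0,"dz": 0,"ax": 0,"ay": 0,"az": 0,"gripper": -1},
  {"dx": 0.06,"dy": 0,"dz": 0,"ax": 0,"ay": 0,"az": 0,"gripper": -1},
])

```text
time: 12.55
eef_pos: [0.516, -0.3363, 0.1153]
tcp_rot: [-0.003, 1.0, -0.0, -0.0]
contact_force: [-1.9, -0.4, -1.9]
opening: 0.248
finger_force: 91.8
```

Call:
jog_arm([
  {"dx": 0.03,"dy": 0,"dz": 0,"ax": 0,"ay": 0,"az": 0,"gripper": -1},
  {"dx": 0.06,"dy": 0,"dz": 0,"ax": 0,"ay": 0,"az": 0,"gripper": -1},
])

```text
time: 12.75
eef_pos: [0.5224, -0.3356, 0.1144]
tcp_rot: [-0.003, 1.0, 0.001, -0.001]
contact_force: [-4.3, 1.9, -1.0]
opening: 0.243
finger_force: 92.0
```

Call:
jog_arm([
  {"dx": 0.03,"dy": 0,"dz": 0,"ax": 0,"ay": 0,"az": 0,"gripper": -1},
  {"dx": 0.06,"dy": 0,"dz": 0,"ax": 0,"ay": 0,"az": 0,"gripper": -1},
])

```text
time: 12.95
eef_pos: [0.5297, -0.3353, 0.1138]
tcp_rot: [-0.003, 1.0, 0.001, -0.001]
contact_force: [-4.4, 2.0, -1.9]
opening: 0.246
finger_force: 91.8
```

Call:
jog_arm([
  {"dx": 0.03,"dy": 0,"dz": 0,"ax": 0,"ay": 0,"az": 0,"gripper": -1},
  {"dx": 0.05,"dy": 0,"dz": 0,"ax": 0,"ay": 0,"az": 0,"gripper": -1},
])

```text
time: 13.15
eef_pos: [0.5369, -0.3362, 0.1144]
tcp_rot: [-0.003, 1.0, -0.0, 0.001]
contact_force: [-1.9, 0.4, -3.8]
opening: 0.249
finger_force: 91.6
```

Call:
jog_arm([
  {"dx": 0.03,"dy": 0,"dz": 0,"ax": 0,"ay": 0,"az": 0,"gripper": -1},
])

```text
time: 13.25
eef_pos: [0.5408, -0.3366, 0.1149]
tcp_rot: [-0.002, 1.0, -0.001, 0.001]
contact_force: [-1.4, 0.8, -3.6]
opening: 0.249
finger_force: 91.6
```

Call:
jog_arm([
  {"dx": -0.1,"dy": 0,"dz": 0,"ax": 0,"ay": 0,"az": 0,"gripper": -1},
  {"dx": -0.4,"dy": 0,"dz": 0.2,"ax": 0,"ay": 0,"az": 0,"gripper": -1},
  {"dx": -0.43,"dy": 0,"dz": 0.5,"ax": 0,"ay": 0,"az": 0,"gripper": -1},
  {"dx": -0.43,"dy": 0.35,"dz": 0.5,"ax": 0,"ay": 0,"az": 0,"gripper": -1},
  {"dx": -0.43,"dy": 0.7,"dz": 0.5,"ax": 0,"ay": 0,"az": 0,"gripper": -1},
  {"dx": -0.43,"dy": 1,"dz": 0.5,"ax": 0,"ay": 0,"az": 0,"gripper": -1},
])

```text
time: 13.85
eef_pos: [0.4882, -0.2153, 0.1759]
tcp_rot: [-0.002, 1.0, -0.001, 0.002]
contact_force: [0.9, 0.8, -3.3]
opening: 0.249
finger_force: 91.9
```

Call:
jog_arm([
  {"dx": 0,"dy": 0.26,"dz": 0,"ax": 0,"ay": 0,"az": 0,"gripper": -1},
  {"dx": 0,"dy": 0.26,"dz": -0.1,"ax": 0,"ay": 0,"az": 0,"gripper": -1},
  {"dx": 0,"dy": 0.26,"dz": -0.35,"ax": 0,"ay": 0,"az": 0,"gripper": -1},
  {"dx": 0,"dy": 0.26,"dz": -0.5,"ax": 0,"ay": 0,"az": 0,"gripper": -1},
  {"dx": 0.08,"dy": 0.26,"dz": -0.5,"ax": 0,"ay": 0,"az": 0,"gripper": -1},
  {"dx": 0.18,"dy": 0.26,"dz": -0.5,"ax": 0,"ay": 0,"az": 0,"gripper": -1},
])

```text
time: 14.45
eef_pos: [0.5107, -0.1858, 0.1151]
tcp_rot: [-0.002, 1.0, -0.0, 0.001]
contact_force: [0.6, -0.7, -2.0]
opening: 0.242
finger_force: 91.8
```

Call:
jog_arm([
  {"dx": 0.03,"dy": 0,"dz": 0,"ax": 0,"ay": 0,"az": 0,"gripper": -1},
  {"dx": 0.06,"dy": 0,"dz": 0,"ax": 0,"ay": 0,"az": 0,"gripper": -1},
])

```text
time: 14.65
eef_pos: [0.5189, -0.1858, 0.1164]
tcp_rot: [-0.003, 1.0, -0.001, 0.001]
contact_force: [0.4, 0.3, -2.6]
opening: 0.246
finger_force: 91.8
```

Call:
jog_arm([
  {"dx": 0.03,"dy": 0,"dz": 0,"ax": 0,"ay": 0,"az": 0,"gripper": -1},
  {"dx": 0.06,"dy": 0,"dz": 0,"ax": 0,"ay": 0,"az": 0,"gripper": -1},
])

```text
time: 14.85
eef_pos: [0.5246, -0.185, 0.1152]
tcp_rot: [-0.003, 1.0, -0.0, -0.0]
contact_force: [-1.6, 0.6, -1.5]
opening: 0.243
finger_force: 91.9
```

Call:
jog_arm([
  {"dx": 0.03,"dy": 0,"dz": 0,"ax": 0,"ay": 0,"az": 0,"gripper": -1},
  {"dx": 0.06,"dy": 0,"dz": 0,"ax": 0,"ay": 0,"az": 0,"gripper": -1},
])

```text
time: 15.05
eef_pos: [0.5312, -0.1847, 0.1146]
tcp_rot: [-0.003, 1.0, 0.0, -0.001]
contact_force: [-2.1, -0.2, -2.0]
opening: 0.243
finger_force: 91.9
```

Call:
jog_arm([
  {"dx": 0.03,"dy": 0,"dz": 0,"ax": 0,"ay": 0,"az": 0,"gripper": -1},
  {"dx": 0.06,"dy": 0,"dz": 0,"ax": 0,"ay": 0,"az": 0,"gripper": -1},
])

```text
time: 15.25
eef_pos: [0.5387, -0.1848, 0.1145]
tcp_rot: [-0.003, 1.0, 0.0, -0.0]
contact_force: [-1.4, 0.7, -2.3]
opening: 0.245
finger_force: 91.9
```

Call:
jog_arm([
  {"dx": 0.03,"dy": 0,"dz": 0,"ax": 0,"ay": 0,"az": 0,"gripper": -1},
  {"dx": 0.06,"dy": 0,"dz": 0,"ax": 0,"ay": 0,"az": 0,"gripper": -1},
])

```text
time: 15.45
eef_pos: [0.5461, -0.1849, 0.1145]
tcp_rot: [-0.003, 1.0, 0.0, -0.0]
contact_force: [-1.6, 0.4, -3.5]
opening: 0.246
finger_force: 91.9
```

Call:
jog_arm([
  {"dx": 0.03,"dy": 0,"dz": 0,"ax": 0,"ay": 0,"az": 0,"gripper": -1},
  {"dx": 0.06,"dy": 0,"dz": 0,"ax": 0,"ay": 0,"az": 0,"gripper": -1},
])

```text
time: 15.65
eef_pos: [0.5534, -0.185, 0.1145]
tcp_rot: [-0.003, 1.0, -0.0, -0.0]
contact_force: [-1.0, -0.6, -3.8]
opening: 0.239
finger_force: 91.9
```

Call:
jog_arm([
  {"dx": -0.1,"dy": 0,"dz": 0,"ax": 0,"ay": 0,"az": 0,"gripper": -1},
  {"dx": -0.4,"dy": 0,"dz": 0.2,"ax": 0,"ay": 0,"az": 0,"gripper": -1},
  {"dx": -0.4,"dy": 0,"dz": 0.5,"ax": 0,"ay": 0,"az": 0,"gripper": -1},
  {"dx": -0.4,"dy": 0,"dz": 0.8,"ax": 0,"ay": 0,"az": 0,"gripper": -1},
  {"dx": -0.5,"dy": -0.35,"dz": 0.8,"ax": 0,"ay": 0,"az": 0,"gripper": -1},
  {"dx": -0.5,"dy": -0.7,"dz": 0.8,"ax": 0,"ay": 0,"az": 0,"gripper": -1},
  {"dx": -0.5,"dy": -1,"dz": 0.8,"ax": 0,"ay": 0,"az": 0,"gripper": -1},
  {"dx": -0.5,"dy": -1,"dz": 0.8,"ax": 0,"ay": 0,"az": 0,"gripper": -1},
])

```text
time: 16.45
eef_pos: [0.4925, -0.3092, 0.2116]
tcp_rot: [-0.001, 1.0, -0.002, 0.001]
contact_force: [0.3, -0.9, -3.5]
opening: 0.245
finger_force: 92.0
```

```bash
python3 - <<'E'
from plant import get_state, imaging
from h import *
s=get_state(); d=imaging.read_camera("wrist")
np.savez("w4.npz",pos=s["eef_pos"],quat=s["tcp_rot"],**d)
print(s["time"],s["eef_pos"]); cv2.imwrite("pics/w4.png",d["frame"])
E
```

```text
16.45 [ 0.49250495 -0.30919161  0.21161659]
```

View pics/w4.png

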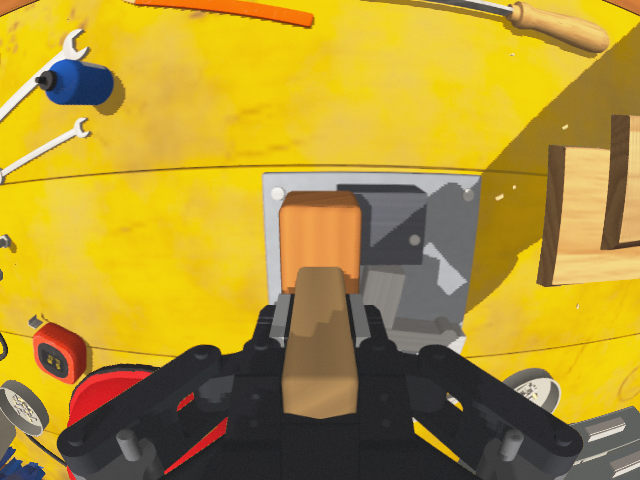

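The tongue at (366–405, 263–320) is at the mouth or just past it, and skewed. A final set of taps on the right will square it and bring it clear.

Call:
jog_arm([
  {"dx": 0,"dy": -0.22,"dz": -0.2,"ax": 0,"ay": 0,"az": 0,"gripper": -1},
  {"dx": 0,"dy": -0.22,"dz": -0.5,"ax": 0,"ay": 0,"az": 0,"gripper": -1},
  {"dx": 0,"dy": -0.22,"dz": -0.8,"ax": 0,"ay": 0,"az": 0,"gripper": -1},
  {"dx": 0,"dy": -0.22,"dz": -0.8,"ax": 0,"ay": 0,"az": 0,"gripper": -1},
  {"dx": 0.08,"dy": -0.22,"dz": -0.8,"ax": 0,"ay": 0,"az": 0,"gripper": -1},
  {"dx": 0.15,"dy": -0.22,"dz": -0.8,"ax": 0,"ay": 0,"az": 0,"gripper": -1},
  {"dx": 0.2,"dy": -0.22,"dz": -0.8,"ax": 0,"ay": 0,"az": 0,"gripper": -1},
])

```text
time: 17.2
eef_pos: [0.5198, -0.3322, 0.1181]
tcp_rot: [-0.003, 1.0, -0.002, 0.002]
contact_force: [0.6, -0.4, -3.0]
opening: 0.245
finger_force: 91.9
```

Call:
jog_arm([
  {"dx": 0.03,"dy": 0,"dz": 0,"ax": 0,"ay": 0,"az": 0,"gripper": -1},
  {"dx": 0.06,"dy": 0,"dz": 0,"ax": 0,"ay": 0,"az": 0,"gripper": -1},
  {"dx": 0.09,"dy": 0,"dz": 0,"ax": 0,"ay": 0,"az": 0,"gripper": -1},
])

```text
time: 17.5
eef_pos: [0.5283, -0.3314, 0.1151]
tcp_rot: [-0.003, 1.0, -0.0, 0.0]
contact_force: [-0.6, 0.6, -2.7]
opening: 0.244
finger_force: 91.9
```

Call:
jog_arm([
  {"dx": 0.03,"dy": 0,"dz": 0,"ax": 0,"ay": 0,"az": 0,"gripper": -1},
  {"dx": 0.06,"dy": 0,"dz": 0,"ax": 0,"ay": 0,"az": 0,"gripper": -1},
  {"dx": 0.09,"dy": 0,"dz": 0,"ax": 0,"ay": 0,"az": 0,"gripper": -1},
])

```text
time: 17.8
eef_pos: [0.5384, -0.3315, 0.1146]
tcp_rot: [-0.003, 1.0, 0.0, -0.001]
contact_force: [-1.1, -1.2, -2.3]
opening: 0.247
finger_force: 91.9
```

Call:
jog_arm([
  {"dx": 0.03,"dy": 0,"dz": 0,"ax": 0,"ay": 0,"az": 0,"gripper": -1},
  {"dx": 0.06,"dy": 0,"dz": 0,"ax": 0,"ay": 0,"az": 0,"gripper": -1},
])

```text
time: 18.0
eef_pos: [0.546, -0.3314, 0.1145]
tcp_rot: [-0.003, 1.0, 0.0, -0.0]
contact_force: [-1.5, 0.4, -2.7]
opening: 0.245
finger_force: 91.9
```

Call:
jog_arm([
  {"dx": 0.03,"dy": 0,"dz": 0,"ax": 0,"ay": 0,"az": 0,"gripper": -1},
  {"dx": 0.06,"dy": 0,"dz": 0,"ax": 0,"ay": 0,"az": 0,"gripper": -1},
  {"dx": 0.09,"dy": 0,"dz": 0,"ax": 0,"ay": 0,"az": 0,"gripper": -1},
])

```text
time: 18.3
eef_pos: [0.5569, -0.3311, 0.1145]
tcp_rot: [-0.003, 1.0, 0.0, -0.0]
contact_force: [-1.1, -0.6, -2.9]
opening: 0.248
finger_force: 91.9
```

Call:
jog_arm([
  {"dx": -0.1,"dy": 0,"dz": 0,"ax": 0,"ay": 0,"az": 0,"gripper": -1},
  {"dx": -0.4,"dy": 0,"dz": 0.2,"ax": 0,"ay": 0,"az": 0,"gripper": -1},
  {"dx": -0.4,"dy": 0,"dz": 0.5,"ax": 0,"ay": 0,"az": 0,"gripper": -1},
  {"dx": -0.4,"dy": 0.3,"dz": 0.8,"ax": 0,"ay": 0,"az": 0,"gripper": -1},
  {"dx": -0.4,"dy": 0.7,"dz": 0.8,"ax": 0,"ay": 0,"az": 0,"gripper": -1},
  {"dx": -0.4,"dy": 1,"dz": 0.8,"ax": 0,"ay": 0,"az": 0,"gripper": -1},
])

```text
time: 18.9
eef_pos: [0.5088, -0.21, 0.213]
tcp_rot: [-0.002, 1.0, -0.001, 0.002]
contact_force: [0.2, 0.4, -3.8]
opening: 0.251
finger_force: 91.9
```

Call:
jog_arm([
  {"dx": 0,"dy": 0.4,"dz": 0,"ax": 0,"ay": 0,"az": 0,"gripper": -1},
  {"dx": 0,"dy": 0.8,"dz": 0,"ax": 0,"ay": 0,"az": 0,"gripper": -1},
  {"dx": 0,"dy": 1,"dz": 0,"ax": 0,"ay": 0,"az": 0,"gripper": -1},
  {"dx": 0,"dy": 1,"dz": 0,"ax": 0,"ay": 0,"az": 0,"gripper": -1},
])

```text
time: 19.3
eef_pos: [0.5079, -0.0882, 0.2107]
tcp_rot: [-0.005, 1.0, 0.001, 0.0]
contact_force: [-0.3, -0.7, -3.1]
opening: 0.249
finger_force: 91.9
```

```bash
python3 - <<'E'
from plant import get_state, imaging
from h import *
s=get_state(); d=imaging.read_camera("wrist")
np.savez("w5.npz",pos=s["eef_pos"],quat=s["tcp_rot"],**d)
t=imaging.read_camera("top"); np.savez("t5.npz",**t)
print(s["time"],s["eef_pos"]); 
a=cv2.resize(d["frame"][190:380,0:320],(640,380)); b=cv2.resize(t["frame"][190:285,280:450],(386,216),interpolation=cv2.INTER_CUBIC)
c=np.zeros((600,640,3),np.uint8);c[:380]=a;c[384:,:386]=b; cv2.imwrite("pics/w5.png",c)
E
```

```text
19.3 [ 0.50787574 -0.08816032  0.21067858]
```

View pics/w5.png

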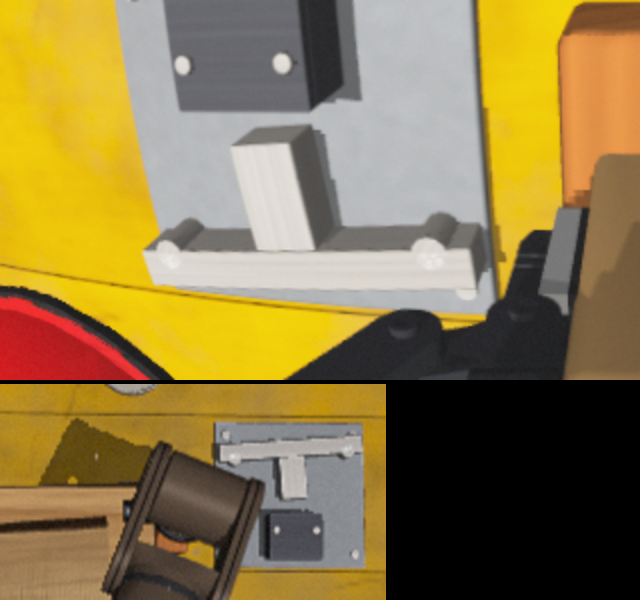

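The slide is out, lying flat on the plate with a clear gap to the block. I'll check the tongue end's position, then carry the mallet back to its original clear spot.

```bash
python3 - <<'E'
from h import *
w=dict(np.load("w5.npz")); pose=(w["pos"],w["quat"])
P=onplane(w,[(117,263.5),(148,260),(72.5,315.5),(238,315.5)],.038,pose)[:,:2]; print(P.round(4), "tongue_end x in fixture", P[:2].mean(0)[0]-.525)
E
```

```text
[[ 0.548  -0.2753]
 [ 0.5436 -0.2408]
 [ 0.6099 -0.3488]
 [ 0.5959 -0.1596]] tongue_end x in fixture 0.020784775883182838
```

Call:
jog_arm([
  {"dx": 0.25,"dy": 0.35,"dz": 0,"ax": 0,"ay": 0,"az": 0.08,"gripper": -1},
  {"dx": 0.5,"dy": 0.7,"dz": 0,"ax": 0,"ay": 0,"az": 0.16,"gripper": -1},
  {"dx": 0.7,"dy": 1,"dz": 0,"ax": 0,"ay": 0,"az": 0.24,"gripper": -1},
  {"dx": 0.7,"dy": 1,"dz": 0,"ax": 0,"ay": 0,"az": 0.3,"gripper": -1},
  {"dx": 0.7,"dy": 1,"dz": 0,"ax": 0,"ay": 0,"az": 0.3,"gripper": -1},
])

```text
time: 19.9
eef_pos: [0.5933, 0.0283, 0.2104]
tcp_rot: [-0.236, 0.972, -0.0, -0.0]
contact_force: [-0.0, 0.2, -3.1]
opening: 0.247
finger_force: 92.2
```

Call:
jog_arm([
  {"dx": 0.3,"dy": 0.3,"dz": 0,"ax": 0,"ay": 0,"az": 0,"gripper": -1},
  {"dx": 0.3,"dy": 0.52,"dz": 0,"ax": 0,"ay": 0,"az": 0,"gripper": -1},
  {"dx": 0.3,"dy": 0.52,"dz": -0.3,"ax": 0,"ay": 0,"az": 0,"gripper": -1},
  {"dx": 0.3,"dy": 0.52,"dz": -0.6,"ax": 0,"ay": 0,"az": 0,"gripper": -1},
  {"dx": 0.3,"dy": 0.52,"dz": -0.8,"ax": 0,"ay": 0,"az": 0,"gripper": -1},
  {"dx": 0.3,"dy": 0.52,"dz": -0.8,"ax": 0,"ay": 0,"az": 0,"gripper": -1},
  {"dx": 0.3,"dy": 0.52,"dz": -0.8,"ax": 0,"ay": 0,"az": 0,"gripper": -1},
])

```text
time: 20.6
eef_pos: [0.6289, 0.0896, 0.1149]
tcp_rot: [-0.235, 0.972, -0.0, -0.0]
contact_force: [0.4, 0.6, -2.2]
opening: 0.244
finger_force: 91.8
```

tongue_end is about 21 mm past the mouth. I'll lower the mallet gently to TCP z of about 0.095.

Call:
jog_arm([
  {"dx": 0,"dy": 0,"dz": -0.06,"ax": 0,"ay": 0,"az": 0,"gripper": -1},
  {"dx": 0,"dy": 0,"dz": -0.12,"ax": 0,"ay": 0,"az": 0,"gripper": -1},
  {"dx": 0,"dy": 0,"dz": -0.15,"ax": 0,"ay": 0,"az": 0,"gripper": -1},
  {"dx": 0,"dy": 0,"dz": -0.16,"ax": 0,"ay": 0,"az": 0,"gripper": -1},
  {"dx": 0,"dy": 0,"dz": -0.16,"ax": 0,"ay": 0,"az": 0,"gripper": -1},
])

```text
time: 21.1
eef_pos: [0.6286, 0.0912, 0.0954]
tcp_rot: [-0.236, 0.972, 0.0, -0.0]
contact_force: [0.1, -0.2, -2.7]
opening: 0.246
finger_force: 91.8
```

Call:
jog_arm([
  {"dx": 0,"dy": 0,"dz": -0.01,"ax": 0,"ay": 0,"az": 0,"gripper": -1},
  {"dx": 0,"dy": 0,"dz": -0.01,"ax": 0,"ay": 0,"az": 0,"gripper": -1},
])

```text
time: 21.3
eef_pos: [0.629, 0.0912, 0.0949]
tcp_rot: [-0.236, 0.972, -0.0, 0.0]
contact_force: [-0.9, 0.2, -0.4]
opening: 0.244
finger_force: 92.5
```

The bench now carries the mallet's weight (z force down from about 2.7 to 0.4 N). I'll release and retreat upward.

Call:
jog_arm([
  {"dx": 0,"dy": 0,"dz": 0,"ax": 0,"ay": 0,"az": 0,"gripper": -0.3},
  {"dx": 0,"dy": 0,"dz": 0,"ax": 0,"ay": 0,"az": 0,"gripper": 0.2},
  {"dx": 0,"dy": 0,"dz": 0,"ax": 0,"ay": 0,"az": 0,"gripper": 1},
  {"dx": 0,"dy": 0,"dz": 0,"ax": 0,"ay": 0,"az": 0,"gripper": 1},
  {"dx": 0,"dy": 0,"dz": 0,"ax": 0,"ay": 0,"az": 0,"gripper": 1},
  {"dx": 0,"dy": 0,"dz": 0,"ax": 0,"ay": 0,"az": 0,"gripper": 1},
  {"dx": 0,"dy": 0,"dz": 0,"ax": 0,"ay": 0,"az": 0,"gripper": 1},
  {"dx": 0,"dy": 0,"dz": 0,"ax": 0,"ay": 0,"az": 0,"gripper": 1},
])

```text
time: 22.1
eef_pos: [0.6287, 0.0911, 0.0943]
tcp_rot: [-0.236, 0.972, 0.0, -0.0]
contact_force: [-0.6, 0.6, -0.6]
opening: 1.001
finger_force: 0.0
```

Call:
jog_arm([
  {"dx": 0,"dy": 0,"dz": 0.2,"ax": 0,"ay": 0,"az": 0,"gripper": 1},
  {"dx": 0,"dy": 0,"dz": 0.5,"ax": 0,"ay": 0,"az": 0,"gripper": 1},
  {"dx": 0,"dy": 0,"dz": 0.8,"ax": 0,"ay": 0,"az": 0,"gripper": 1},
  {"dx": 0,"dy": 0,"dz": 1,"ax": 0,"ay": 0,"az": 0,"gripper": 1},
  {"dx": 0,"dy": 0,"dz": 1,"ax": 0,"ay": 0,"az": 0,"gripper": 1},
])

```text
time: 22.6
eef_pos: [0.6312, 0.0911, 0.2199]
tcp_rot: [-0.236, 0.972, -0.001, 0.005]
contact_force: [0.8, 0.5, -0.1]
opening: 1.001
finger_force: 0.0
```

```bash
python3 - <<'E'
from plant import get_state, imaging
from h import *
d=imaging.read_camera("wrist"); s=get_state(); print(s["time"],s["eef_pos"],s["opening"]); cv2.imwrite("pics/w6.png",d["frame"])
E
```

```text
22.65 [0.62988835 0.09107822 0.21691421] 0.9993154359102988
```

View pics/w6.png

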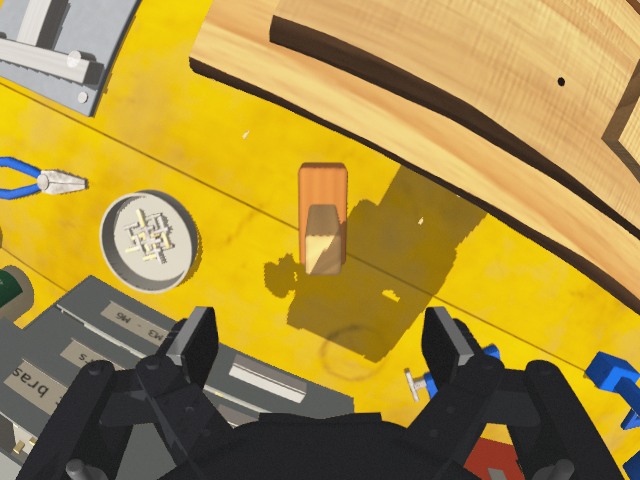

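The mallet stands upright on the bench, head at (300–347, 163–273), with the gripper clear above it. The tin at (150,242) hasn't moved, and the slide lies on the plate at top left. I'll hand the job in.

```bash
python3 -c "
from plant import job
print(job.sign_off())"
```

```text
the job is handed in; nothing more can be done
None
```

The job is handed in, with no verdict returned: the slide lies flat on the plate with its tongue about 21 mm past the slot mouth, and the mallet stands upright on the bench where it started.

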